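# Zero the slicer's thickness dial and count out four clicks

### The arm

A 6-joint arm with a two-finger parallel gripper is mounted at the origin on the work surface. World frame = base frame: x ahead of the robot, y to its left, z up, the work surface at z = 0. Lengths are in m, angles in rad, forces in N, time in s.
With the tool pointing down it reaches from about 0.325 to 0.925 m from the base axis. Payload 3.1 kg.
Tool frame: the origin (TCP) lies at the very end of the fingers, on their centre line; the grasp point (between the pads) lies 19 mm behind it; z points along the fingers, y is the line along which they close (so a half turn about z gives the same grasp; the last joint's range is limited). The gripper opens to 85 mm and grips with 20 to 120 N. Pads are 22 mm wide; open, the fingers measure 114 mm over their backs; the gripper's body (76 mm by 85 mm) begins 54 mm behind the grasp point. The pads swing forward as they close: fully open they stand 13 mm farther back than shut.
Start: joints at [-1.363, 0.217, 1.613, -0, 1.311, -0.112], TCP at [0.197, -0.593, 0.231] pointing down, gripper open.
Joint ranges: [-2.75, 2.75], [-0.78, 2.1], [0.31, 2.55], [-1.13, 4.27], [0.13, 2.63], [-2.58, 2.58]. Speed limits (rad/s): [2.79, 2.79, 3.14, 3.14, 3.14, 3.14].

### API

Orientations are given as a unit quaternion [x, y, z, w].
In Python, from plant import r, open_jaws, close, viewer, monitor gives the robot as it stands. Calls block until the motion is done:
- r.reach(position, orientation): joint-space move of the TCP to a pose.
- r.movel(position, ori=None, speed=0.15): straight line of the TCP; ori=None keeps the orientation; speed is the mean speed in m/s.
- r.goto_joints(angles): joint-space move.
- open_jaws() and close(grip_force=None): open the fingers fully, or close them until they stop; grip_force is the grip in N (None keeps the last).
- r.pause(seconds).
- r.ik(position, orientation): joint angles nearest the present ones, or None.
- viewer.camera(name): name is "side" or "top" or "wrist"; returns the picture (480x640x3 uint8, red, green, blue); there is no depth.
- viewer.camera_info(name): a dict with "fx", "fy", "cx", "cy" (pixels), "rvec" (rotation vector, rad) and "tvec" (3), from world to camera coordinates, as OpenCV has them; the wrist camera has in their place "hand_eye" (4x4, takes a point from camera to tool coordinates, whose origin is the TCP and whose axes are the flange's). Camera axes: x right, y down, z forward; pixel columns grow to the right and rows downward; lengths in m; the calibration is good to about 2 mm. A picture is of the moment at which its call begins: read the wrist's pose just before it. camera_info takes no time and is no camera call.
A pose or a line that the arm cannot do raises r.MotionError and nothing moves.
- r.hand_in(): hands the job in; it is judged then, once.
Readings, each from a call of its own:
- monitor.get_time(): time.
- monitor.get_qpos(): joint angles.
- monitor.get_joint_velocities(): joint speeds.
- monitor.get_effort(): joint torques, N m.
- monitor.get_eef_pos(): TCP position.
- monitor.get_ee_rot(): TCP orientation.
- monitor.get_ft_force(): force on the tool from outside, world axes, zero at the start.
- monitor.get_torque(): the same for the moment, N m.
- monitor.get_width(): finger opening in m.
- monitor.get_gripper_force(): force on a finger pad.
Only numpy, scipy, OpenCV 4.12 (cv2) and the standard library are available. Lean on these libraries where they do the work, as an engineer would, in place of code of your own. Each camera call takes 0.05 s, during which the arm holds its last target. There are 200 camera calls.

### The job

The scale of the slicer's thickness dial has worn away, so set it by feel: turn the dial clockwise (seen from above) until it comes up gently against its zero stop, without forcing it, then turn it back counter-clockwise by exactly four clicks, and let go. Leave the things standing around alone.

Things in the scene. Friction and masses are not known exactly. Their poses are not given: they have to be found in the camera images.
- dial_grip (a point): Slicer's thickness dial, black, on top of the white motor housing, axis vertical. Point: on the axis, mid-height of its bar grip, 134 mm above the table. Bar 62 mm long, 14 thick, 34 tall: top 15 mm above this point, foot 19 mm below, on a round skirt 72 mm across. x along the bar (white line at +x end), y across it (pinch this way), z up: the dial turns about z.
- dial_top (a point): Top of the bar, on the axis, 15 mm above dial_grip; turns with it. 16 clicks a turn (22.5 deg each); the dial rests only in a click's hollow. About 0.1 N m lifts it out, then it is pulled into the next hollow (0.1 to 0.2 N m the other way). Clockwise from above closes, counter-clockwise opens. It starts 3 to 5 clicks open and can open to 9; expect to regrasp.
- bezel (a point): Fixed steel ring, 92 mm across, under the dial, 104 mm above the table; on the dial's axis. The zero stop is hidden below; its angle differs between slicers, so neither dial angle nor slicer heading shows it. The hollow of click zero lies 2 deg before the stop. The stop is sprung (about 4 N m per rad); lean until 0.25 to 0.3 N m is felt and stays; 0.6 N m on the stop is forcing it.
- gauge (a joint): The slicer's upright aluminium gauge plate (115 x 6 x 95 mm, beside the round blade), in m: its opening, driven by the dial, 0 in the hollow of click zero and growing 0.00025 with each click counter-clockwise. The reading is too noisy to tell one click from the next at a glance.
- plate_mid (a point): Bystander: white serving plate, 190 mm across, 18 mm tall, lying on the table; its centre, half-way up.
- tongs_mid (a point): Bystander: steel serving tongs, 220 mm long, about 75 mm wide, 12 mm tall, lying on the table; about their middle, x along them.
- pan_mid (a point): Bystander: steel cup, 100 mm across, 75 mm tall, standing on the table; its centre, half-way up.

How it is judged:
On the way:
1. the dial bears against its zero stop with at least 2 N at the stop (0.05 N m) (contact force between dial_c2 and anything else above 2 N), for 0.1 s.
At the end, for the whole second after the job is handed in: After having been brought against its zero stop, the dial rests exactly four clicks open: gauge plate at 1.0 mm, give or take 0.08 mm (0.3 click) (value of joint gauge between 0.00092 and 0.00108 m); the robot touches nothing.
It fails at once if the dial is forced against its zero stop (over 25 N at the stop, 0.6 N m) (contact force between dial_c2 and anything else above 25 N).
It fails at once if the plate, the tongs or the cup is moved by more than 20 mm (distance of any of plate_mid, tongs_mid, pan_mid from where it was at the start of the episode above 0.02 m).
It also fails if it takes over 72 s, if anything falls off the work surface, if the arm or the gripper's body presses on something with over 40 N, if the wrist force passes 120 N, or if a joint passes its speed limit or range.

## Working session

There is one attempt and no reset: what is moved stays moved. The work goes in short steps, each a Python script; the robot and the scene stay as the last script left them, time stands still between calls to the robot, and variables do not carry over. Pictures are saved under pics/ and viewed, at most 10 in all, crops included, and the job is handed in when it is done.

```bash
mkdir -p pics; ls
python3 - <<'E'
from plant import r, open_jaws, close, viewer, monitor
import cv2
for n in ("top","side"):
    im=viewer.camera(n); cv2.imwrite(f"pics/{n}0.png",im[:,:,::-1])
    print({k:(v if not hasattr(v,'round') else v) for k,v in viewer.camera_info(n).items()})
print(viewer.camera_info("wrist"))
print(monitor.get_time(),monitor.get_torque(),monitor.get_ft_force(),monitor.get_ee_rot())
E
```

```text
pics
{'fx': 483.8285818623525, 'fy': 483.8285818623525, 'cx': 322.4581824610271, 'cy': 237.59526617939574, 'rvec': array([ 2.18824044, -2.01568387,  0.20679499]), 'tvec': array([0.20369479, 0.51548666, 1.26606673])}
{'fx': 448.74171530264323, 'fy': 448.74171530264323, 'cx': 324.23982068118056, 'cy': 241.09607226660225, 'rvec': array([ 0.78658432, -2.34852817,  1.37605901]), 'tvec': array([0.50253781, 0.15208287, 0.90524535])}
{'fx': 424.7166181976954, 'fy': 424.7166181976954, 'cx': 316.0474410573279, 'cy': 233.65055572095054, 'hand_eye': array([[ 1.85873177e-05, -9.60845779e-01, -2.77083721e-01,
         7.06926847e-02],
       [ 9.99999795e-01, -1.59402263e-04,  6.19842641e-04,
         2.04851726e-03],
       [-6.39740957e-04, -2.77083676e-01,  9.60845579e-01,
        -1.42283269e-01],
       [ 0.00000000e+00,  0.00000000e+00,  0.00000000e+00,
         1.00000000e+00]])}
0.1 [-0.06008204  0.01172337  0.00114289] [-0.63772441  0.04143909  0.47023903] [ 9.87248329e-01  1.59183896e-01 -4.44467428e-05 -1.10531167e-03]
```

View pics/top0.png

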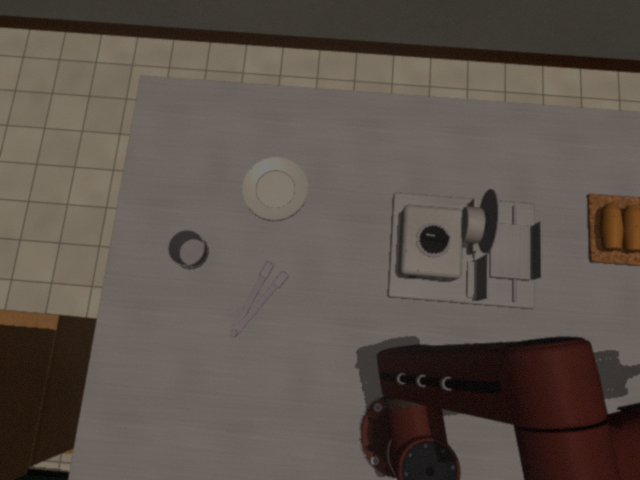

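View pics/side0.png

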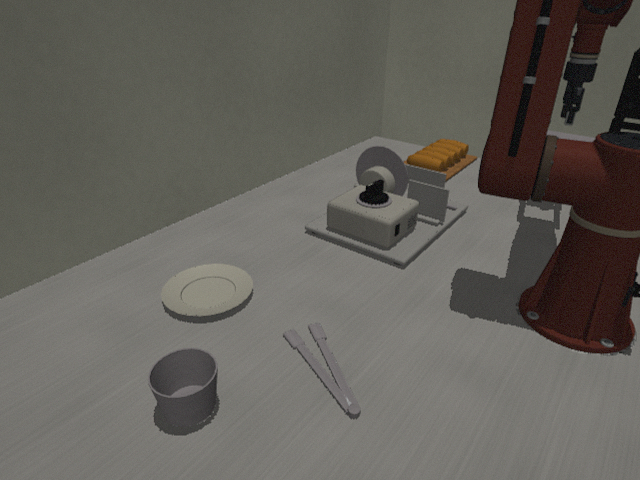

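The top view shows the dial at about (433,239), with the blade at (489,220) and the gauge plate at (480,278). The plate, cup and tongs are well away on the left. The side view shows the dial at (374,192). Next I'll locate the dial and view it with the wrist camera.

```bash
cat > h.py <<'E'
from plant import r, open_jaws, close, viewer, monitor
import cv2, numpy as np
from scipy.spatial.transform import Rotation as R
def ray(name,u,v,pose=None):
    i=viewer.camera_info(name); d=np.array([(u-i['cx'])/i['fx'],(v-i['cy'])/i['fy'],1.])
    if 'rvec' in i:
        Rm=cv2.Rodrigues(i['rvec'])[0]; return -Rm.T@i['tvec'], Rm.T@d
    H=i['hand_eye']; p,q=pose; Rt=R.from_quat(q).as_matrix()
    return p+Rt@H[:3,3], Rt@(H[:3,:3]@d)
def onz(name,u,v,z,pose=None):
    o,d=ray(name,u,v,pose); return o+d*(z-o[2])/d[2]
def down(a): # tool z down, tool x-axis at heading a in world
    x=np.array([np.cos(a),np.sin(a),0]); z=np.array([0,0,-1.]); return R.from_matrix(np.c_[x,np.cross(z,x),z]).as_quat()
def pose(): return np.array(monitor.get_eef_pos()),np.array(monitor.get_ee_rot())
def head():
    m=R.from_quat(monitor.get_ee_rot()).as_matrix(); return np.arctan2(m[1,0],m[0,0])
E
python3 - <<'E'
from h import *
pt=onz("top",433,239,.119); print("top",pt)
ps=onz("side",374,198,.119); print("side",ps)
print("head",head())
for u,v in((489,192),(489,250),(469,298),(485,258)): print(onz("top",u,v,.15))
# crude coverage: wide high view
for z in (.30,.33):
  for a in np.arange(-3.1,3.2,.2):
    q=r.ik([*pt[:2],z],down(a))
    if q is not None: print(z,round(a,2),np.round(q,2))
E
```

```text
top [ 0.50304838 -0.0420217   0.119     ]
side [ 0.48897089 -0.01962155  0.119     ]
head 0.3197278126376891
[ 0.63152494 -0.17485888  0.15      ]
[ 0.47912135 -0.17651109  0.15      ]
[ 0.35471937 -0.12888008  0.15      ]
[ 0.45789302 -0.16677566  0.15      ]
0.3 -3.1 [-0.22 -0.09  1.81 -0.    1.42 -1.83]
0.3 -2.9 [-0.22 -0.09  1.81 -0.    1.42 -2.03]
0.3 -2.7 [-0.22 -0.09  1.81 -0.    1.42 -2.23]
0.3 -2.5 [-0.22 -0.09  1.81 -0.    1.42 -2.43]
0.3 -1.1 [-0.22 -0.09  1.81 -0.    1.42  2.45]
0.3 -0.9 [-0.22 -0.09  1.81 -0.    1.42  2.25]
0.3 -0.7 [-0.22 -0.09  1.81 -0.    1.42  2.05]
0.3 -0.5 [-0.22 -0.09  1.81 -0.    1.42  1.85]
0.3 -0.3 [-0.22 -0.09  1.81 -0.    1.42  1.65]
0.3 -0.1 [-0.22 -0.09  1.81 -0.    1.42  1.45]
0.3 0.1 [-0.22 -0.09  1.81 -0.    1.42  1.25]
0.3 0.3 [-0.22 -0.09  1.81 -0.    1.42  1.05]
0.3 0.5 [-0.22 -0.09  1.81 -0.    1.42  0.85]
0.3 0.7 [-0.22 -0.09  1.81 -0.    1.42  0.65]
0.3 0.9 [-0.22 -0.09  1.81 -0.    1.42  0.45]
0.3 1.1 [-0.22 -0.09  1.81 -0.    1.42  0.25]
0.3 1.3 [-0.22 -0.09  1.81 -0.    1.42  0.05]
0.3 1.5 [-0.22 -0.09  1.81 -0.    1.42 -0.15]
0
[... 898 characters left out ...]
 0.3 [-0.22 -0.11  1.77 -0.    1.48  1.05]
0.33 0.5 [-0.22 -0.11  1.77 -0.    1.48  0.85]
0.33 0.7 [-0.22 -0.11  1.77 -0.    1.48  0.65]
0.33 0.9 [-0.22 -0.11  1.77 -0.    1.48  0.45]
0.33 1.1 [-0.22 -0.11  1.77 -0.    1.48  0.25]
0.33 1.3 [-0.22 -0.11  1.77 -0.    1.48  0.05]
0.33 1.5 [-0.22 -0.11  1.77 -0.    1.48 -0.15]
0.33 1.7 [-0.22 -0.11  1.77 -0.    1.48 -0.35]
0.33 1.9 [-0.22 -0.11  1.77 -0.    1.48 -0.55]
0.33 2.1 [-0.22 -0.11  1.77 -0.    1.48 -0.75]
0.33 2.3 [-0.22 -0.11  1.77 -0.    1.48 -0.95]
0.33 2.5 [-0.22 -0.11  1.77 -0.    1.48 -1.15]
0.33 2.7 [-0.22 -0.11  1.77 -0.    1.48 -1.35]
0.33 2.9 [-0.22 -0.11  1.77 -0.    1.48 -1.55]
0.33 3.1 [-0.22 -0.11  1.77 -0.    1.48 -1.75]
```

Run:
```python
from h import *
r.movel([.197,-.593,.33],speed=.2)
r.reach([.503,-.042,.30],down(1.35))
P=pose(); im=viewer.camera("wrist"); cv2.imwrite("pics/w0.png",im[:,:,::-1])
print(P,monitor.get_time(),monitor.get_qpos())
for z in (.119,):
  for u,v in ((320,240),(320,0)): print(onz("wrist",u,v,z,P))
np.savez("p0.npz",p=P[0],q=P[1],im=im)
```

```text
(array([ 0.50312425, -0.04280307,  0.30005089]), array([ 7.81098120e-01,  6.24408271e-01, -7.60692366e-05,  1.79007144e-04])) 3.0417 [-2.23852125e-01 -9.40446056e-02  1.81169942e+00 -2.35583027e-04
  1.42378420e+00 -1.65589850e-03]
[ 0.50103774 -0.07305908  0.119     ]
[0.53838025 0.09436873 0.119     ]
```

View pics/w0.png

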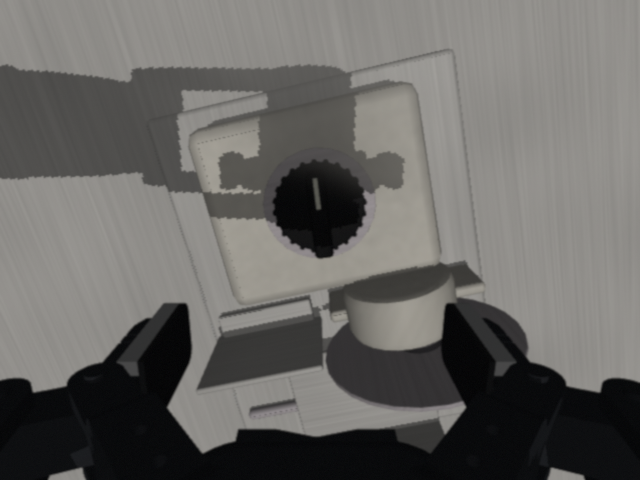

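The wrist view shows the dial skirt centred near (320,205). The white line runs (315,178)-(319,208), so the bar is almost vertical in the picture, with its +x end up. The blade and motor are lower right, and clear.

```bash
cat >> h.py <<'E'
def find(im,P,c=None):
    g=cv2.cvtColor(im,cv2.COLOR_RGB2GRAY)
    if c is None: c=(320,205)
    m=(g<45).astype(np.uint8); n,l,s,ce=cv2.connectedComponentsWithStats(m)
    cand=[i for i in range(1,n) if s[i,4]>2000 and s[i,1]+s[i,3]<475]
    k=min(cand,key=lambda i:np.hypot(*(ce[i]-c)))
    cn=max(cv2.findContours((l==k).astype(np.uint8),cv2.RETR_EXTERNAL,cv2.CHAIN_APPROX_NONE)[0],key=cv2.contourArea)
    hull=cv2.convexHull(cn)
    w=np.array([onz("wrist",*p,.112,P)[:2] for p in cn[:,0].astype(float)])
    (cx,cy),rad=cv2.minEnclosingCircle(w.astype(np.float32)); med=np.median(w,axis=0)
    mask=np.zeros_like(m); cv2.fillPoly(mask,[hull],1); mask=cv2.erode(mask,np.ones((13,13)))
    n2,l2,s2,c2=cv2.connectedComponentsWithStats((mask&(g>75)).astype(np.uint8))
    j=1+np.argmax(s2[1:,4]); v,u=np.nonzero(l2==j)
    q=np.array([onz("wrist",a,b,.149,P)[:2] for a,b in zip(u.astype(float),v.astype(float))])
    x,y=q.T; A=np.c_[2*w,np.ones(len(w))]; f=np.linalg.lstsq(A,(w**2).sum(1),rcond=None)[0]
    vx,vy,x0,y0=cv2.fitLine(q.astype(np.float32),cv2.DIST_L2,0,.01,.01).ravel()
    t=(q-[x0,y0])@[vx,vy]
    return dict(encl=(cx,cy,rad),fit=f[:2],fr=np.sqrt(f[2]+f[:2]@f[:2]),linemid=(x0,y0),ang=np.arctan2(vy,vx),span=np.ptp(t),n=len(q),box=s[k])
E
python3 - <<'E'
from h import *
d=np.load("p0.npz"); print(find(d['im'],(d['p'],d['q'])))
E
```

```text
{'encl': (0.505448579788208, -0.050528451800346375, 0.03978632017970085), 'fit': array([ 0.50553906, -0.04892076]), 'fr': np.float64(0.036163813493713795), 'linemid': (np.float32(0.5076122), np.float32(-0.030325832)), 'ang': np.float32(1.469957), 'span': np.float64(0.02075124748937219), 'n': 81, 'box': array([ 273,  160,   93,   98, 6284], dtype=int32)}
```

Run:
```python
from h import *
r.reach([.5055,-.049,.25],down(1.465)); r.pause(.3)
P=pose(); im=viewer.camera("wrist"); cv2.imwrite("pics/w1.png",im[:,:,::-1]); np.savez("p1.npz",p=P[0],q=P[1],im=im)
try: print(find(im,P,(320,180)))
except Exception as e: print(e)
T=np.array([[*monitor.get_torque(),*monitor.get_ft_force()] for _ in range(10)]); print(T.mean(0),T.std(0))
t=monitor.get_time(); r.reach([.5055,-.049,.25],down(1.455)); print(monitor.get_time()-t)
t=monitor.get_time(); r.movel([.5055,-.049,.25],down(1.465),speed=.1); print(monitor.get_time()-t, t)
t=monitor.get_time(); r.goto_joints(np.array(monitor.get_qpos())+[0,0,0,0,0,.01]); print(monitor.get_time()-t, t)
print(head())
```

```text
{'encl': (0.5056955814361572, -0.051212672144174576, 0.04040168598294258), 'fit': array([ 0.50569177, -0.04928507]), 'fr': np.float64(0.036589111212873796), 'linemid': (np.float32(0.50771475), np.float32(-0.02949763)), 'ang': np.float32(1.4803141), 'span': np.float64(0.02090126526463669), 'n': 122, 'box': array([ 258,  159,  109,  115, 8638], dtype=int32)}
[ 0.00218075 -0.03870159  0.0538021  -0.28560848 -0.26832495 -1.66422006] [0.00000000e+00 6.93889390e-18 0.00000000e+00 0.00000000e+00
 5.55111512e-17 0.00000000e+00]
0.25
0.25000000000000044 3.9583
0.25 4.2083
1.455069174423433
```

```bash
cat >> h.py <<'E'
def ft(n=6,dt=.02):
    a=[]
    for _ in range(n): a.append([*monitor.get_ft_force(),*monitor.get_torque()]); r.pause(dt)
    return np.mean(a,0),np.std(a,0)
E
python3 - <<'E'
from h import *
np.set_printoptions(precision=3,suppress=True)
C=[.5058,-.0485]
r.reach([*C,.20],down(1.475)); r.movel([*C,.121],speed=.1)
t0,s=ft(10); print("tare",t0,s)
close(40); r.pause(.1); f,s=ft(); print("grip",f-t0,s,"w",monitor.get_width(),monitor.get_gripper_force())
np.save("tare.npy",t0); print(monitor.get_eef_pos(),head(),monitor.get_time(),monitor.get_qpos())
E
```

```text
tare [ 0.023  0.209 -0.134 -0.007 -0.003  0.006] [0.586 0.438 0.582 0.027 0.019 0.029]
grip [-5.268  0.015  5.488  0.05   0.751 -0.044] [0.318 0.261 0.611 0.025 0.028 0.03 ] w 0.013364106861261098 42.05282807350159
[ 0.505 -0.048  0.121] 1.4750254858879672 6.7333 [-0.234  0.095  1.976 -0.     1.073 -0.138]
```

Run:
```python
from h import *
np.set_printoptions(precision=3,suppress=True)
t0=np.load("tare.npy"); C=[.505,-.0483,.121]; a=1.475; log=[]; step=np.radians(2)
while a>-1.15:
    a-=step; r.reach(C,down(a)); f,_=ft(3); f=f-t0
    log.append((np.degrees(a),np.degrees(head()),f[5],f[0],f[1],f[2]))
    if f[5]>.2:
        f2=ft(6)[0]-t0; print("confirm",np.degrees(a),f2)
        if f2[5]>.24 or abs(f2[:2]).max()>30: break
    step=np.radians(1 if f[5]>.1 else 2)
for l in log: print(*np.round(l,2))
print(monitor.get_time(),monitor.get_width(),monitor.get_qpos()[5]); np.save("a.npy",a)
```

```text
confirm -23.48872521820364 [-8.367  7.08  10.067  1.14   1.285  0.194]
confirm -24.488725218203644 [-8.477  7.376 10.788  1.197  1.288  0.258]
82.51 82.54 -0.15 -3.58 -0.39 5.31
80.51 80.54 -0.11 -4.76 -0.15 5.23
78.51 78.5 -0.25 -4.8 0.22 4.81
76.51 76.54 -0.13 -4.71 -0.66 5.73
74.51 74.61 0.19 -5.08 -0.83 5.75
73.51 73.59 0.08 -5.13 -0.48 5.57
71.51 71.57 -0.02 -5.08 -0.16 6.34
69.51 69.56 -0.0 -5.79 -0.55 6.32
67.51 67.57 0.01 -5.24 -0.67 6.93
65.51 65.56 -0.06 -6.17 -0.17 6.63
63.51 63.56 0.03 -6.27 0.3 7.02
61.51 61.54 -0.13 -6.42 -0.15 6.99
59.51 59.54 -0.15 -6.54 -0.1 6.98
57.51 57.54 -0.12 -7.01 0.27 7.39
55.51 55.51 -0.25 -7.03 0.3 7.47
53.51 53.55 -0.06 -7.06 0.4 7.89
51.51 51.59 0.11 -6.88 1.14 8.1
50.51 50.58 0.04 -7.18 0.01 7.63
48.51 48.57 -0.02 -7.73 0.99 7.92
46.51 46.57 -0.04 -7.23 0.78 8.59
44.51 44.57 0.02 -7.71 1.13 8.36
42.51 42.56 -0.01 -7.66 0.94 8.23
40.51 40.55 -0.1 -7.64 1.1 8.44
38.51 38.54 -0.09 -8.1 1.18 8.57
36.51 36.54 -0.09 -8.71 1.89 9.35
34.51 34.54 -0.04 -7.9 1.67 9.1
32.51 32.51 -0.24 -8.38 2.14 8.91
30.51 30.57 0.0 -8.56 2.74 9.13
28.51 28.57 0.02
[... 319 characters left out ...]
44
8.51 8.54 -0.09 -9.1 4.0 10.19
6.51 6.58 0.09 -8.59 4.78 10.07
4.51 4.56 0.02 -8.9 4.5 10.45
2.51 2.56 0.04 -9.15 4.47 10.35
0.51 0.56 0.02 -8.79 5.27 10.63
-1.49 -1.46 -0.01 -9.55 5.44 10.1
-3.49 -3.46 -0.03 -9.23 5.46 10.38
-5.49 -5.47 -0.1 -8.78 5.48 10.42
-7.49 -7.48 -0.12 -8.89 5.52 10.88
-9.49 -9.49 -0.12 -8.88 6.01 10.67
-11.49 -11.52 -0.27 -8.88 5.76 10.67
-13.49 -13.48 -0.1 -8.38 6.66 10.06
-15.49 -15.42 0.18 -8.59 6.73 10.43
-16.49 -16.44 0.05 -8.73 6.37 10.92
-18.49 -18.46 0.04 -8.63 6.6 10.38
-20.49 -20.44 0.09 -8.57 7.16 10.39
-22.49 -22.43 0.17 -8.41 7.38 10.41
-23.49 -23.42 0.25 -8.32 6.46 10.14
-24.49 -24.41 0.2 -8.45 6.78 10.48
24.0333 0.01324375844717446 1.76288466531276
```

Run:
```python
from h import *
np.set_printoptions(precision=3,suppress=True)
t0=np.load("tare.npy"); C=[.505,-.0483]; a=float(np.load("a.npy"))
print("held",ft(8)[0]-t0)
im0=viewer.camera("wrist")
open_jaws(); r.pause(.2); print("open",ft(8)[0]-t0)
r.movel([*C,.25],speed=.15); r.pause(.2)
P=pose(); im=viewer.camera("wrist"); np.savez("p2.npz",p=P[0],q=P[1],im=im)
cv2.imwrite("pics/w2.png",cv2.resize(np.hstack([im0,im])[:,:,::-1],(800,300)))
try:
    f=find(im,P,(320,180)); print(f,np.degrees(f['ang']))
except Exception as e: print(e)
print(monitor.get_time(),np.degrees(head()))
```

```text
held [-8.584  7.241 10.517  1.184  1.266  0.241]
open [-0.207 -0.306  0.068  0.02   0.011 -0.015]
{'encl': (0.5027689337730408, -0.04470391198992729, 0.04069036990404129), 'fit': array([ 0.504, -0.047]), 'fr': np.float64(0.03659759974930561), 'linemid': (np.float32(0.52358127), np.float32(-0.05263471)), 'ang': np.float32(-0.25006577), 'span': np.float64(0.02067129587935359), 'n': 123, 'box': array([ 258,  167,  111,  114, 8757], dtype=int32)} -14.327713
26.5 -24.490107457330023
```

View pics/w2.png

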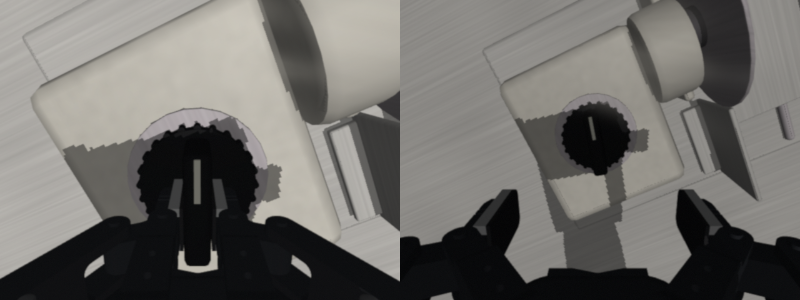

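The left frame, held, shows the bar aligned with the fingers. In the right frame, released, the bar leans about 10° left of the tool axis, at about -14.5°. The total turn of about 99° isn't a whole number of clicks, so I'll check whether the slicer itself turned.

Run:
```python
from h import *
np.set_printoptions(precision=4,suppress=True)
for n in ("p0","p1","p2"):
    d=np.load(n+".npz"); P=(d['p'],d['q']); im=d['im']
    # rectify to plane z=.095 : world->pixel homography from 4 rays
    px=np.float32([[100,50],[500,50],[500,350],[100,350]]); w=np.float32([onz("wrist",*p,.095,P)[:2] for p in px.astype(float)])
    S=1500; dst=np.float32([[(x-.35)*S,(.10-y)*S] for x,y in w])
    o=cv2.warpPerspective(im,cv2.getPerspectiveTransform(px,dst),(480,450)); cv2.imwrite(f"pics/r_{n}.png",o[:,:,::-1])
    g=cv2.GaussianBlur(cv2.cvtColor(o,cv2.COLOR_RGB2GRAY),(5,5),0)
    L=cv2.HoughLinesP(cv2.Canny(g,30,80),1,np.pi/720,35,minLineLength=60,maxLineGap=6)
    for x1,y1,x2,y2 in (L[:,0] if L is not None else []): print(n,round(np.degrees(np.arctan2(y1-y2,x2-x1)),1),(x1,y1,x2,y2))
cv2.imwrite("pics/r.png",cv2.resize(np.hstack([cv2.imread(f"pics/r_{n}.png") for n in("p0","p2")]),(800,375)))
```

```text
p0 90.0 (np.int32(419), np.int32(369), np.int32(419), np.int32(177))
p0 0.0 (np.int32(11), np.int32(444), np.int32(194), np.int32(444))
p0 0.0 (np.int32(101), np.int32(74), np.int32(190), np.int32(74))
p0 -90.0 (np.int32(95), np.int32(208), np.int32(95), np.int32(316))
p0 90.0 (np.int32(376), np.int32(313), np.int32(376), np.int32(116))
p0 0.0 (np.int32(305), np.int32(78), np.int32(413), np.int32(78))
p0 -12.7 (np.int32(309), np.int32(0), np.int32(478), np.int32(38))
p0 0.0 (np.int32(63), np.int32(363), np.int32(192), np.int32(363))
p0 53.2 (np.int32(5), np.int32(442), np.int32(67), np.int32(359))
p0 0.0 (np.int32(297), np.int32(74), np.int32(383), np.int32(74))
p0 0.0 (np.int32(129), np.int32(342), np.int32(195), np.int32(342))
p0 0.0 (np.int32(74), np.int32(336), np.int32(144), np.int32(336))
p0 -12.6 (np.int32(106), np.int32(26), np.int32(222), np.int32(52))
p0 90.0 (np.int32(372), np.int32(329), np.int32(372), np.int32(217))
p0 0.0 (np.int32(134), np.int32(93), np.int32(197), np.int32(93))
p0 -90.0 (np.int32(58), np.int32(163), np.int32(58), np.int32(234))
p0 -13.7 (np.int32(109)
[... 1768 characters left out ...]
.int32(239), np.int32(341))
p2 27.4 (np.int32(1), np.int32(437), np.int32(82), np.int32(395))
p2 0.6 (np.int32(258), np.int32(107), np.int32(358), np.int32(106))
p2 0.0 (np.int32(118), np.int32(391), np.int32(205), np.int32(391))
p2 -14.1 (np.int32(109), np.int32(75), np.int32(232), np.int32(106))
p2 12.4 (np.int32(4), np.int32(339), np.int32(72), np.int32(324))
p2 -90.0 (np.int32(96), np.int32(120), np.int32(96), np.int32(187))
p2 0.0 (np.int32(277), np.int32(331), np.int32(339), np.int32(331))
p2 -21.3 (np.int32(6), np.int32(53), np.int32(70), np.int32(78))
p2 15.7 (np.int32(0), np.int32(359), np.int32(64), np.int32(341))
p2 65.6 (np.int32(413), np.int32(327), np.int32(478), np.int32(184))
```

View pics/r.png

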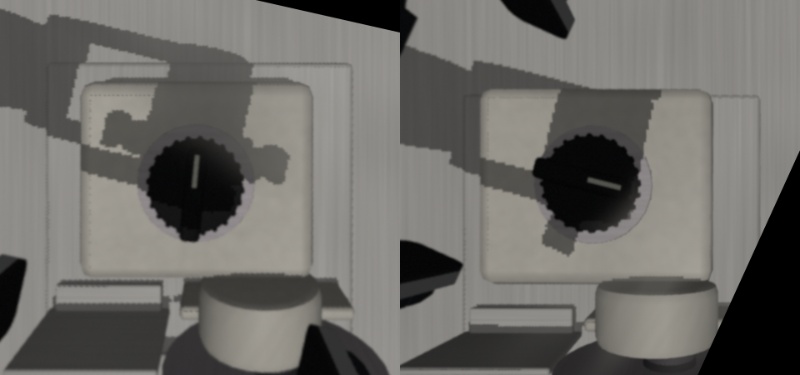

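The slicer hasn't turned: its housing edges lie at 0° in both frames. The bar went from about 84.5° to about -14.5°. I'll check whether the dial is still moving, and measure its angle again from another view heading.

Run:
```python
from h import *
C=[.505,-.0483]
for k,h in enumerate((None,np.radians(-14.5),np.radians(40))):
    if h is not None: r.reach([*C,.25],down(h)); 
    r.pause(.3)
    P=pose(); im=viewer.camera("wrist"); np.savez(f"p3{k}.npz",p=P[0],q=P[1],im=im)
    try:
        f=find(im,P,(320,180)); print(np.degrees(head()),np.degrees(f['ang']),f['linemid'],f['fit'],f['n'])
    except Exception as e: print(e)
print(monitor.get_time())
```

```text
-24.487679098842374 -14.095508 (np.float32(0.5236843), np.float32(-0.05266342)) [ 0.50429609 -0.04739708] 120
-14.540385189894735 -14.48731 (np.float32(0.5232849), np.float32(-0.052582942)) [ 0.5040676  -0.04738401] 140
39.98536346544865 -14.297573 (np.float32(0.5233585), np.float32(-0.05265765)) [ 0.50486057 -0.04799233] 138
28.75
```

The dial is at rest, repeatably at -14.3° from three view headings. The torque flips on the way in also put hollows at about -14.5 + 22.5k. I'll regrasp, confirm the stop gently, then turn back 90°.

Run:
```python
from h import *
np.set_printoptions(precision=3,suppress=True)
C=[.5045,-.0475]; d=np.radians; a=-14.4; log=[]
r.reach([*C,.20],down(d(a))); r.movel([*C,.121],speed=.12)
t0=ft(10)[0]; close(60); r.pause(.1); print("grip",ft(6)[0]-t0,monitor.get_width())
def go(a,n=4):
    r.reach([*C,.121],down(d(a))); f=ft(n)[0]-t0; log.append((a,f[5],f[0],f[1])); return f[5]
while a>-26:
    a-=1.5
    if go(a)>.22:
        f=ft(6)[0]-t0; print("lean",a,f)
        if f[5]>.25: break
while a<76:
    a=min(a+4,76.2); go(a,3)
for l in log: print(*np.round(l,2))
print(monitor.get_time(),monitor.get_width(),monitor.get_qpos()[5])
```

```text
grip [ 0.285  5.209  2.218  0.721 -0.034 -0.023] 0.012723069233201309
lean -23.4 [ 0.178  5.499  2.19   0.875 -0.044  0.236]
lean -24.9 [ 0.319  5.228  2.447  0.896 -0.056  0.195]
lean -26.4 [ 0.297  5.53   2.01   0.93  -0.045  0.321]
-15.9 0.02 0.28 5.39
-17.4 -0.01 0.56 5.48
-18.9 0.07 0.63 4.93
-20.4 0.07 0.58 5.37
-21.9 0.18 0.47 5.11
-23.4 0.24 0.93 5.76
-24.9 0.22 0.75 5.21
-26.4 0.33 0.45 5.19
-22.4 0.27 0.58 5.89
-18.4 0.16 0.18 5.05
-14.4 0.02 0.65 5.59
-10.4 -0.03 0.67 5.94
-6.4 -0.04 0.36 5.74
-2.4 0.04 -0.02 5.06
1.6 0.05 0.76 6.02
5.6 0.24 0.01 5.06
9.6 -0.07 0.23 5.94
13.6 0.02 -0.13 5.94
17.6 -0.03 0.35 5.6
21.6 0.03 0.92 5.86
25.6 0.04 0.47 5.85
29.6 0.24 0.45 5.31
33.6 -0.05 0.39 5.27
37.6 0.02 -0.07 5.33
41.6 -0.02 1.05 5.76
45.6 0.07 -0.01 5.05
49.6 0.09 0.44 5.02
53.6 -0.06 0.96 5.17
57.6 -0.04 0.33 5.06
61.6 -0.0 0.32 5.06
65.6 0.01 0.8 4.75
69.6 0.08 0.73 4.82
73.6 0.21 0.71 5.24
76.2 -0.1 0.37 4.93
42.1167 0.013153819123594927 0.008493231748162761
```

The lean repeated, and four pull-ins were felt on the way back (hollows at about 7.5, 31, 52 and 75°). Now I'll release and check.

Run:
```python
from h import *
C=[.5045,-.0475]
open_jaws(); r.pause(.2); r.movel([*C,.25],speed=.15); r.pause(.5)
for k in range(2):
    P=pose(); im=viewer.camera("wrist"); np.savez(f"p4{k}.npz",p=P[0],q=P[1],im=im)
    f=find(im,P,(320,180)); print(np.degrees(head()),np.degrees(f['ang']),f['linemid'],f['fit'],f['n']); r.pause(.4)
print(monitor.get_time())
```

```text
76.19773673922423 76.12003 (np.float32(0.51030594), np.float32(-0.030769177)) [ 0.50539505 -0.04926033] 145
76.1969974351111 76.21869 (np.float32(0.5104763), np.float32(-0.03062448)) [ 0.5054347  -0.04931506] 142
45.425
```

Run:
```python
from h import *
print(r.hand_in())
```

```text
the job is handed in; nothing more can be done
None
```

I leaned the dial on its zero stop twice, reading 0.26 and then 0.32 N m (slightly above the 0.25–0.3 asked). I then turned it back four felt clicks, about 90.5° in the camera, let go and handed in at about 45 s; the verdict was not shown, and the dial's starting angle (about 4.4 clicks open) remains unexplained.

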